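Serve a boiled egg with tongs

TASK

Breakfast is being laid. First stand the blue egg cup upright in the middle of the small wooden pedestal and let go of it; then take the little red-tipped tongs out of their tray, squeeze them on the boiled egg so that their jaws lift it out of its wooden ring, and hold the egg with the tongs directly above the egg cup, a few centimetres clear of it. Finish while still holding it there; do not touch the egg with the gripper and do not disturb the tin, the salt shaker or the mandarin.

Things in the scene. Friction and masses are not known exactly. Their poses are not given: they have to be found in the camera images.
- egg_cup_center (a point): Loose blue ceramic egg cup, 55 mm tall, 0.1 kg: foot 42 mm across, thin stem, open bowl on top (outside 28 mm across at 22 mm above the foot, 45 mm at 34 mm, 49 mm at the rim). The point is on its axis, half-way up (27.5 mm above the foot); z is up along the axis. It is round: grip it by the bowl from any side.
- pedestal_top (a point): Centre of the flat round top, 60 mm across, of a fixed wooden pedestal 48 mm tall. z is up.
- tongs_grip (a point): Loose small spring tongs, 115 mm tall, 0.09 kg, standing open in a low metal tray, jaws down, pivot up. z is up; the arms stand at +y and -y and close along y. The point is midway between the two white grip panels, level with their middle, 78 mm above the jaw ends, 37 mm below the very top. Panels: 18 mm wide (x), 28 mm tall; 60 mm over their lower edges when open. Squeeze them along y.
- tongs_pivot (a point): Centre of the tongs' pivot (its pin runs along x), 32 mm above tongs_grip. When closed on the egg the red jaws fit its thickest part 100 mm below this point, and end 115 mm below it. A spring reopens the tongs: about 2 N at the panels when slightly squeezed, 9 N when closed on the egg.
- tongs_jaws (a point): Point on the tray floor midway between the ends of the open red jaws. Open, the jaw gap is about 74 mm (93 mm over their backs; 28 mm wide along x); it shrinks about 2.2 mm for each mm of squeeze. They close on the egg when the panels' outer faces are 44 mm apart; hold the panels at about 54 mm to carry the tongs empty.
- tongs_arm (a joint): Angle between the tongs' arms, rad: 0 sprung fully open, about 0.36 when closed on the egg.
- tongs_tray: Fixed open metal tray in which the tongs stand, 54 mm (x) by 116 mm (y) outside, 26 mm tall, walls and floor 5 mm thick, so the tongs must first be lifted straight out. Origin at the centre of its underside; its long side runs along y, the way the tongs close.
- egg_center (a point): Brown boiled egg, 44 mm thick and 58 mm tall, 0.06 kg, standing upright, loose, in a wooden ring. The point is its centre, 29 mm above its lower end; it is thickest about there. Its thickest part is about 22 mm above the top of the ring.
- egg_ring_top (a point): Centre of the upper face of the fixed light wooden ring that carries the egg: 54 mm across outside, 16 mm tall, hole 31 mm. z is up.
- tin: Plain grey ribbed food tin, 66x66x86 mm, a loose bystander behind the work. Origin at the centre of its underside.
- salt_shaker: Salt shaker, 44x44x90 mm, a loose bystander behind the work. Origin at the centre of its underside.
- mandarin: Mandarin, 55x55x48 mm, a loose bystander behind the work. Origin at the centre of its underside.
Things that resemble listed ones, but are neither listed nor needed, are in the scene too. Of the things that look like the part that bears egg_cup_center, the largest one is meant.

How it is judged (in metres and radians):
On the way, in this order (a step that is already met when the one before it is completed fails the run):
1. the egg cup stands upright in the middle of the pedestal, let go, while the egg still stands in its ring (horizontal distance between egg_cup_center and pedestal_top below 0.015 m and z of egg_cup_center in the frame of pedestal_top between 0.022 and 0.033 m and angle between egg_cup_center's own z axis and vertical below 0.12 rad and contact force between the fingers and egg_cup below 0.05 N and distance between egg_center and egg_ring_top below 0.035 m), for 0.2 s.
2. the egg is lifted out of its ring between the tongs' jaws (z of egg_center in the frame of egg_ring_top above 0.045 m and contact force between egg and tongs above 0.3 N and contact force between egg and tongs_arm above 0.3 N and contact force between egg and egg_ring below 0.05 N), for 0.2 s.
At the end, for the whole second after the job is handed in: The untouched egg cup stands upright (0.12 rad) within 15 mm of the pedestal's middle; the gripper holds the tongs, both jaws press the egg (over 0.3 N), only they carry it, and it hangs still, centred within 22 mm of the cup, its lower end 5 to 70 mm above the rim (horizontal distance between egg_center and egg_cup_center below 0.022 m and z of egg_center in the frame of pedestal_top between 0.089 and 0.154 m and contact force between egg and tongs above 0.3 N and contact force between egg and tongs_arm above 0.3 N and contact force between the fingers and tongs above 0.5 N and contact force between each of egg, tongs, the arm and egg_cup below 0.05 N and linear speed of egg below 0.03 m/s and horizontal distance between egg_cup_center and pedestal_top below 0.015 m and z of egg_cup_center in the frame of pedestal_top between 0.022 and 0.033 m and angle between egg_cup_center's own z axis and vertical below 0.12 rad); the arm keeps its last pose, push and grip.
It fails at once if the gripper or arm touches the egg (contact force between the arm and egg above 0.3 N).
It fails at once if the fingers touch the egg (contact force between the fingers and egg above 0.3 N).
It fails at once if the tin is disturbed (distance of tin from where it was at the start of the episode above 0.03 m).
It fails at once if the salt shaker is disturbed (distance of salt_shaker from where it was at the start of the episode above 0.03 m).
It fails at once if the mandarin is disturbed (distance of mandarin from where it was at the start of the episode above 0.03 m).
It also fails if it takes over 67 s, if anything falls off the work surface, if the arm or the gripper's body presses on something with over 40 N, if the wrist force passes 120 N, or if a joint passes its speed limit or range.

ROBOT

A 6-joint arm with a two-finger parallel gripper is mounted at the origin on a cart in front of the work surface, level with it; the furniture and walls round the work are solid. World frame = base frame: x ahead of the robot, y to its left, z up, the work surface at z = 0. Lengths are in m, angles in degrees, forces in N, time in s.
With the tool pointing down it reaches from about 0.25 to 0.725 m from the base axis. Payload 4 kg.
Tool frame: the origin (TCP) lies at the very end of the fingers, on their centre line; the grasp point (between the pads) lies 19 mm behind it; z points along the fingers, y is the line along which they close (so a half turn about z gives the same grasp; the last joint's range is limited). The gripper opens to 85 mm and grips with 20 to 120 N. Pads are 22 mm wide; open, the fingers measure 114 mm over their backs; the gripper's body (76 mm by 85 mm) begins 54 mm behind the grasp point. The pads swing forward as they close: fully open they stand 13 mm farther back than shut.
Start: joints at [71.391, 13.785, 0.286, 76.501, 0, 90], TCP at [0.16, 0.474, 0.231] pointing down, gripper open.
Joint ranges: [-155.79, 155.79], [-60.16, 107.12], [-62.33, 73.08], [-114, 123.19], [-81.49, 82.49], [-180, 180]. Speed limits (degrees/s): [159.86, 159.86, 180, 180, 180, 180].

INTERFACE

Orientations are given as a 3x3 rotation matrix whose columns are the frame's x, y, z axes.
In Python, from rig import robot, eyes, order gives the robot as it stands.
- The arm moves only by the tool arm_command, never from a script. Its argument "increments" is a list of rows, each a list of 7 numbers: the turn, a rotation vector about the tool's x, y, z scaled (see below), then the shift along the tool's x, y, z scaled (see below), then the gripper's target within -1 to 1 (shut at 1, half-way at 0, fully open at -1). A call has exactly 8 rows; each row shifts and turns the commanded pose from where the row before left it, along the tool's axes as they then stand; what a row does not reach is not made up. The controller multiplies each number of a shift by 500 mm and each number of a turn by pi/2 rad. A row lasts 1/10 s, in which the tool goes at most 50 mm and 8.59 degrees, less where a joint would pass 70% of its speed; a pose out of reach is approached as far as the arm can. A call with a number of a shift or a turn outside -1 to 1 is refused whole. A call with a gripper value outside its range is refused whole. The fingers move at their own pace and stop on an object; "force" is the grip in N (left out, the last holds). Time passes only in rows, so rows that do not move let the fingers close, or fill a call up. It gives the time, the measured TCP pose, the force, the opening and the grip force at its end, in the units of the state.
- robot.get_state(): the state, without advancing time (a new reading comes with each control period).
- eyes.read_camera(name): name is "side" or "top" or "wrist"; returns the picture (420x560x3 uint8, red, green, blue); there is no depth.
- eyes.get_calibration(name): a dict with "vertical_fov" (degrees; the focal length in pixels is half the picture's height over the tangent of half this angle, whatever the lens; pixels are square), "cx", "cy" (the principal point, pixels), "extrinsics" (4x4, takes a point from camera to world coordinates). Camera axes: x right, y down, z forward; pixel columns grow to the right and rows downward; lengths in m; the calibration is good to about 2 mm. A picture is of the moment at which its call begins: read the wrist's pose just before it. get_calibration takes no time and is no camera call; for the wrist camera it gives the pose at the moment of the call.
- order.job_done(): hands the job in; it is judged then, once.
The state is a dict: "time_s": time; "joint_positions": joint angles; "joint_velocities": joint speeds; "tau": joint torques, N m; "ee_pos": TCP position; "tool_rot": TCP orientation; "force": force on the tool from outside, world axes, zero at the start; "ft_torque": the same for the moment, N m; "width": opening from 0.0 (shut) to 1.0 (fully open); "grasp_force": force on a finger pad.
Only numpy, scipy, OpenCV 4.12 (cv2) and the standard library are available. Lean on these libraries where they do the work, as an engineer would, in place of code of your own. Each camera call takes 0.05 s, during which the arm holds its last target. There are 200 camera calls.

## Working session

There is one attempt and no reset: what is moved stays moved. The work goes in short steps, Python scripts to look and compute and a tool call to move; the robot and the scene stay as the last step left them, time stands still between calls to the robot, and variables do not carry over. Pictures are saved under pics/ and viewed, at most 10 in all, crops included, and the job is handed in when it is done.

Besides the shell and the picture viewer there is one more tool, called as name([rows], argument=value, ...), one row to a line, values as JSON. arm_command: Moves the arm, as the interface text tells. Its arguments: {"type":"object","properties":{"increments":{"type":"array","items":{"type":"array","items":{"type":"number","minimum":-1,"maximum":1}}},"force":{"type":"number"}},"required":["increments"]}

```bash
ls; mkdir -p pics
python3 - <<'E'
from rig import robot, eyes
import cv2,numpy as np
s=robot.get_state(); print({k:np.round(v,3).tolist() for k,v in s.items()})
for n in ["top","side"]:
    c=eyes.get_calibration(n); print(n,c)
    im=eyes.read_camera(n); np.save(f"pics/{n}.npy",im)
    cv2.imwrite(f"pics/{n}0.png",cv2.resize(im[:,:,::-1],(800,600),interpolation=cv2.INTER_CUBIC))
E
```

```text
pics
{'time_s': 0.0, 'joint_positions': [71.392, 13.831, 0.214, 76.501, 0.0, 90.0], 'joint_velocities': [-0.084, 0.005, -0.015, 0.013, 0.034, 0.046], 'tau': [0.001, -37.231, 25.241, 0.017, 0.0, -0.0], 'ee_pos': [0.159, 0.473, 0.23], 'tool_rot': [[-0.948, 0.319, -0.001], [0.319, 0.948, -0.002], [0.0, -0.002, -1.0]], 'force': [0.369, -0.105, -0.042], 'ft_torque': [-0.003, 0.019, 0.005], 'grasp_force': 0.0, 'width': 1.003}
top {'vertical_fov': 47.14537318773888, 'cx': 278.0553928916764, 'cy': 205.67296509756906, 'extrinsics': array([[ 8.87350315e-03, -9.86437276e-01,  1.63898631e-01,
         2.97640109e-01],
       [-9.99960093e-01, -8.58371781e-03,  2.47622461e-03,
        -2.93520271e-02],
       [-1.03578066e-03, -1.63914063e-01, -9.86474078e-01,
         1.48381922e+00],
       [ 0.00000000e+00,  0.00000000e+00,  0.00000000e+00,
         1.00000000e+00]])}
side {'vertical_fov': 43.50108420313598, 'cx': 270.19459157363104, 'cy': 209.66191696666, 'extrinsics': array([[ 0.94888258, -0.20180603,  0.24268534,  0.23082313],
       [-0.31557258, -0.62115894,  0.71733919, -0.88241162],
       [ 0.00598279, -0.7572555 , -0.65309135,  0.91892534],
       [ 0.        ,  0.        ,  0.        ,  1.        ]])}
```

View pics/top0.png

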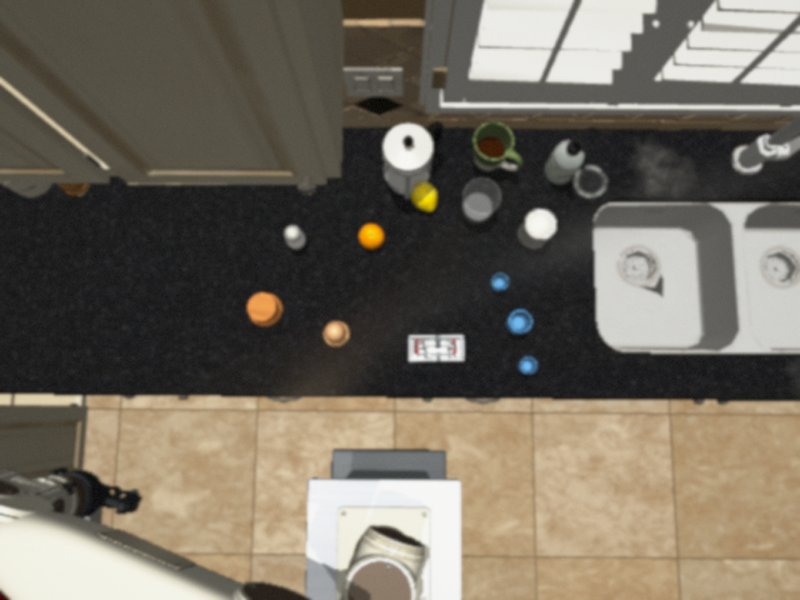

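View pics/side0.png

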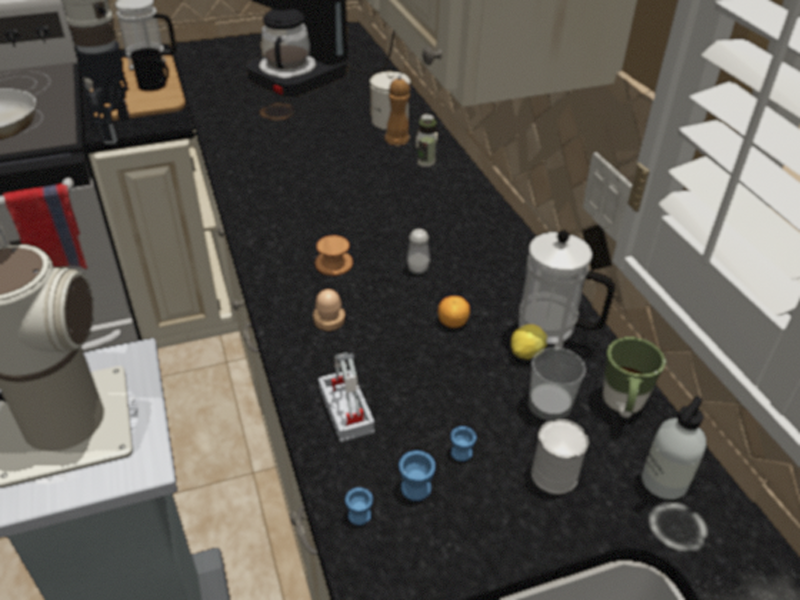

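The three blue cups in the top view are at (500,282), (519,321) and (528,365). The middle one is the largest, so it is the one meant. The pedestal is at (264,309), the egg at (336,333) and the tongs tray at (436,348). I'll confirm these in an enlarged crop.

Run:
```python
import cv2,numpy as np
t=np.load("pics/top.npy");s=np.load("pics/side.npy")
def crop(im,x,y,w,h): return cv2.resize(im[y:y+h,x:x+w,::-1],(w*4,h*4),interpolation=cv2.INTER_CUBIC)
A=crop(t,165,190,100,75);B=crop(t,280,190,100,75);C=crop(s,210,160,100,75);D=crop(s,220,240,130,130)
D=cv2.resize(D,(400,400))
im=np.vstack([np.hstack([A,B]),np.hstack([C,crop(s,240,300,100,75)])])
for x in range(0,800,40): cv2.putText(im,"",(x,0),0,.3,(0,0,0));im[::8,x]=(0,255,255)
for y in range(0,600,20):
    if y%100==0: im[y,::8]=(0,255,255)
cv2.imwrite("pics/c1.png",im)
```

```text
(no output)
```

View pics/c1.png

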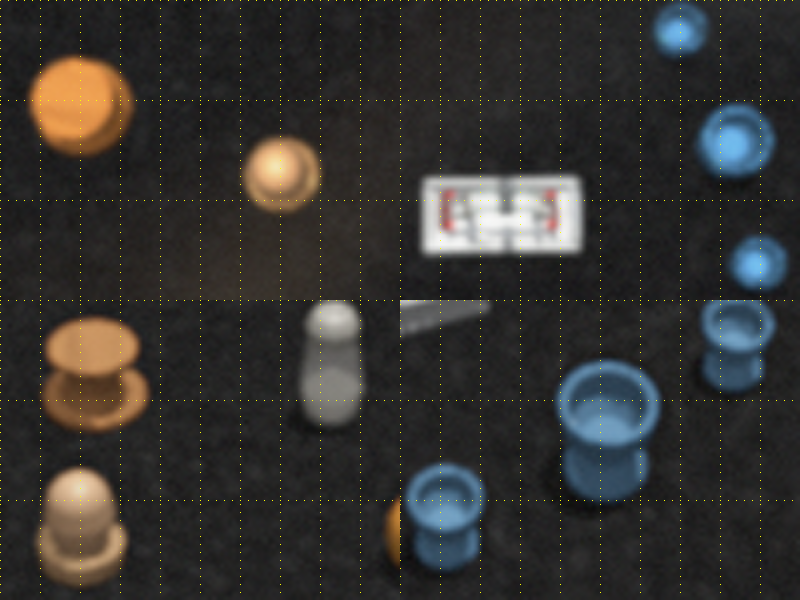

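```bash
cat > h.py <<'E'
from rig import robot, eyes
import numpy as np, cv2
def ray(n,u,v,H=420,c=None):
    c=c or eyes.get_calibration(n); f=H/2/np.tan(np.radians(c["vertical_fov"]/2))
    E=c["extrinsics"]; return E[:3,3],E[:3,:3]@np.array([(u-c["cx"])/f,(v-c["cy"])/f,1])
def atz(n,u,v,z,c=None):
    o,d=ray(n,u,v,c=c); return o+d*(z-o[2])/d[2]
def proj(n,p,c=None):
    c=c or eyes.get_calibration(n); f=210/np.tan(np.radians(c["vertical_fov"]/2))
    E=c["extrinsics"]; q=E[:3,:3].T@(np.array(p)-E[:3,3]); return c["cx"]+f*q[0]/q[2],c["cy"]+f*q[1]/q[2]
E
python3 - <<'E'
from h import *
for k,n,u,v,z in [("ped","top",183,214.5,.048),("ped","side",233,171.5,.048),("ring","top",235.5,233.5,.016),("egg","side",230,210.5,.038),
 ("tray","top",305.5,243.75,.026),("cup","top",364.25,225,.055),("cup","side",292,325.75,.055),
 ("rimL","top",354.75,225,.055),("rimR","top",373.75,225,.055),("trayL","top",285.3,244,.026),("trayR","top",325.75,244,.026)]:
    print(k,n,np.round(atz(n,u,v,z),4))
E
```

```text
ped top [0.5067 0.2606 0.048 ]
ped side [0.5076 0.2592 0.048 ]
ring top [0.454  0.1039 0.016 ]
egg side [0.4594 0.1138 0.038 ]
tray top [ 0.4236 -0.1099  0.026 ]
cup top [ 0.4787 -0.2839  0.055 ]
cup side [ 0.4811 -0.2847  0.055 ]
rimL top [ 0.4785 -0.2555  0.055 ]
rimR top [ 0.479  -0.3123  0.055 ]
trayL top [ 0.4223 -0.0487  0.026 ]
trayR top [ 0.4234 -0.1712  0.026 ]
```

arm_command([
  [0,0,-0.069,0,0,0,-1],
  [0,0,-0.069,0,0,0,-1],
  [0,0,-0.069,0,0,0,-1],
  [0,0,0,-0.036,-0.084,0,-1],
  [0,0,0,-0.036,-0.084,0,-1],
  [0,0,0,-0.036,-0.084,0,-1],
  [0,0,0,-0.036,-0.084,0,-1],
  [0,0,0,-0.036,-0.084,0,-1],
], force=30)

```text
time_s: 0.9
ee_pos: [0.2497, 0.2621, 0.231]
tool_rot: [[-1.0, -0.001, -0.0], [-0.001, 1.0, -0.001], [0.0, -0.001, -1.0]]
force: [1.9, -0.7, 0.6]
width: 1.001
grasp_force: 0.0
```

arm_command([
  [0,0,0,-0.036,-0.084,0,-1],
  [0,0,0,-0.036,-0.084,0,-1],
  [0,0,0,-0.036,-0.084,0,-1],
  [0,0,0,-0.036,-0.084,0,-1],
  [0,0,0,-0.036,-0.084,0,-1],
  [0,0,0,-0.036,-0.084,0,-1],
  [0,0,0,-0.036,-0.084,0,-1],
  [0,0,0,-0.036,-0.084,0,-1],
])

```text
time_s: 1.7
ee_pos: [0.3938, -0.074, 0.2311]
tool_rot: [[-1.0, 0.0, -0.0], [0.0, 1.0, 0.0], [0.0, 0.0, -1.0]]
force: [2.0, 1.1, -0.1]
width: 0.999
grasp_force: 0.0
```

arm_command([
  [0,0,0,-0.035,-0.084,0,-1],
  [0,0,0,-0.035,-0.084,0,-1],
  [0,0,0,-0.035,-0.084,0,-1],
  [0,0,0,-0.035,-0.084,0,-1],
  [0,0,0,-0.032,-0.084,0,-1],
  [0,0,0,0,0,0.08,-1],
  [0,0,0,0,0,0.08,-1],
  [0,0,0,0,0,0,-1],
])

```text
time_s: 2.5
ee_pos: [0.4753, -0.2799, 0.1447]
tool_rot: [[-1.0, 0.001, -0.012], [0.0, 1.0, 0.007], [0.012, 0.007, -1.0]]
force: [-1.0, -0.0, -0.4]
width: 1.0
grasp_force: 0.0
```

Run:
```python
from h import *
s=robot.get_state();c=eyes.get_calibration("wrist");im=eyes.read_camera("wrist")
print(s["ee_pos"],c["vertical_fov"],np.round(c["extrinsics"],3)); import pickle; pickle.dump((im,c),open("pics/w1.pkl","wb"))
print(proj("wrist",[.480,-.284,.055],c))
cv2.imwrite("pics/w1.png",im[:,:,::-1])
```

```text
[ 0.47528069 -0.27990048  0.14473736] 64.59629877270253 [[-0.001  0.953  0.304  0.395]
 [ 1.    -0.001  0.007 -0.28 ]
 [ 0.007  0.304 -0.953  0.289]
 [ 0.     0.     0.     1.   ]]
(np.float64(273.77329001092363), np.float64(225.01433132811206))
```

View pics/w1.png

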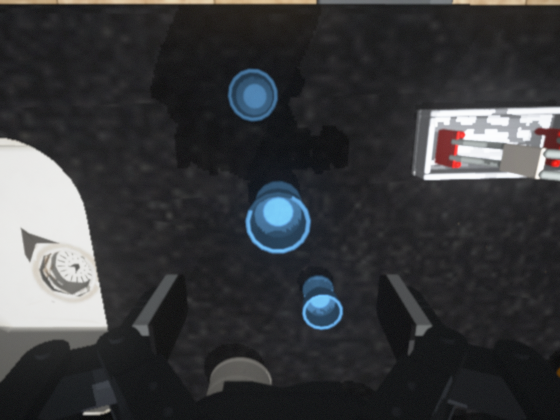

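The wrist view shows the cup rim centred at (278.5, 220), with the smaller cups at (253,95) and (322,312). The tongs tray is on the right, x 415 and beyond.

Run:
```python
from h import *
import pickle
im,c=pickle.load(open("pics/w1.pkl","rb"))
print(atz("wrist",278.5,220.5,.055,c), atz("wrist",246,220,.055,c),atz("wrist",311,220,.055,c)); print(robot.get_state()["ee_pos"])
```

```text
[ 0.47643088 -0.28045897  0.055     ] [ 0.47599924 -0.30462215  0.055     ] [ 0.47607449 -0.25625921  0.055     ]
[ 0.47720874 -0.28068732  0.14822257]
```

arm_command([
  [0,0,0,0,0,0.06,-1],
  [0,0,0,0,0,0.07,-1],
  [0,0,0,0,0,0.06,-1],
  [0,0,0,0,0,0.04,-1],
  [0,0,0,0,0,0.016,-1],
  [0,0,0,0,0,0,-1],
  [0,0,0,0,0,0,1],
  [0,0,0,0,0,0,1],
], force=25)

```text
time_s: 3.35
ee_pos: [0.4813, -0.2828, 0.0304]
tool_rot: [[-1.0, -0.0, 0.003], [-0.0, 1.0, -0.002], [-0.003, -0.002, -1.0]]
force: [-0.3, -0.7, 0.2]
width: 0.691
grasp_force: 0.0
```

arm_command([
  [0,0,0,0,0,0,1],
  [0,0,0,0,0,0,1],
  [0,0,0,0,0,0,1],
  [0,0,0,0,0,0,1],
  [0,0,0,0,0,0,1],
  [0,0,0,0,0,0,1],
  [0,0,0,0,0,0,1],
  [0,0,0,0,0,0,1],
])

```text
time_s: 4.15
ee_pos: [0.481, -0.2826, 0.0302]
tool_rot: [[-1.0, -0.0, 0.003], [-0.0, 1.0, -0.002], [-0.003, -0.002, -1.0]]
force: [-0.4, 0.9, 6.6]
width: 0.54
grasp_force: 25.0
```

arm_command([
  [0,0,0,0,0,-0.03,1],
  [0,0,0,0,0,-0.08,1],
  [0,0,0,0,0,-0.09,1],
  [0,0,0,0,0.02,-0.08,1],
  [0,0,0,-0.005,0.06,-0.03,1],
  [0,0,0,-0.01,0.08,0,1],
  [0,0,0,-0.01,0.09,0,1],
  [0,0,0,-0.01,0.09,0,1],
])

```text
time_s: 4.95
ee_pos: [0.4972, -0.1108, 0.184]
tool_rot: [[-1.0, 0.001, 0.001], [0.001, 1.0, -0.0], [-0.001, -0.0, -1.0]]
force: [0.9, 0.9, -0.8]
width: 0.536
grasp_force: 26.0
```

arm_command([
  [0,0,0,-0.01,0.09,0,1],
  [0,0,0,-0.005,0.09,0,1],
  [0,0,0,0,0.09,0,1],
  [0,0,0,0,0.09,0,1],
  [0,0,0,0,0.09,0,1],
  [0,0,0,0,0.09,0,1],
  [0,0,0,0,0.09,0,1],
  [0,0,0,0,0.07,0,1],
])

```text
time_s: 5.75
ee_pos: [0.5042, 0.2405, 0.1836]
tool_rot: [[-1.0, -0.002, 0.0], [-0.002, 1.0, 0.001], [-0.0, 0.001, -1.0]]
force: [0.4, 0.0, -0.2]
width: 0.536
grasp_force: 26.0
```

arm_command([
  [0,0,0,0,0.04,0,1],
  [0,0,0,0,0,0,1],
  [0,0,0,0,0,0,1],
  [0,0,0,0,0,0,1],
  [0,0,0,0,0,0,1],
  [0,0,0,0,0,0,1],
  [0,0,0,0,0,0,1],
  [0,0,0,0,0,0,1],
])

```text
time_s: 6.55
ee_pos: [0.5048, 0.2575, 0.1834]
tool_rot: [[-1.0, 0.0, 0.0], [0.0, 1.0, 0.0], [-0.0, 0.0, -1.0]]
force: [-0.3, 0.2, -0.1]
width: 0.539
grasp_force: 26.1
```

Run:
```python
from h import *
import pickle
s=robot.get_state();c=eyes.get_calibration("wrist");im=eyes.read_camera("wrist");sd=eyes.read_camera("side")
print(s["ee_pos"],s["width"],s["grasp_force"]); pickle.dump((im,c,sd),open("pics/w2.pkl","wb"))
x,y=map(int,proj("side",[.507,.26,.12])); print(x,y)
a=cv2.resize(sd[y-70:y+70,x-70:x+70,::-1],(400,400),interpolation=cv2.INTER_CUBIC)
print("side origin",x-70,y-70,400/140)
b=cv2.resize(im[:,80:480,::-1],(400,420))[:400]
cv2.imwrite("pics/w2.png",np.hstack([a,b]))
```

```text
[0.50477048 0.25754237 0.1834031 ] 0.5392574737070966 26.06648002867587
231 149
side origin 161 79 2.857142857142857
```

View pics/w2.png

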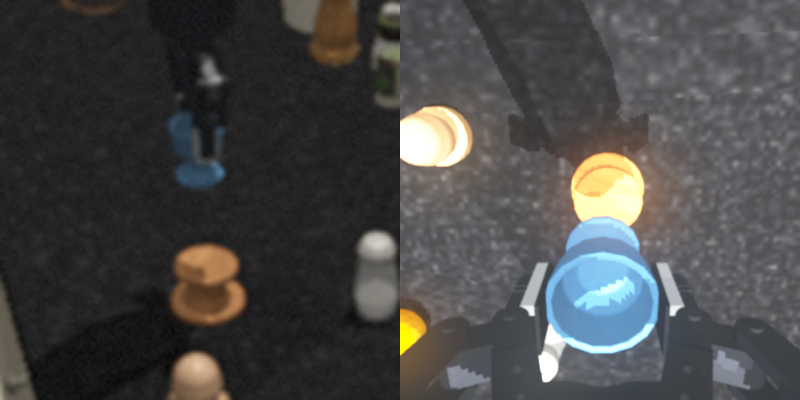

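The cup is held in the fingers, with its rim centred at wrist (283,301). The pedestal's top disc is centred at wrist (288,190). The lit egg is at the left.

Run:
```python
from h import *
import pickle
im,c,sd=pickle.load(open("pics/w2.pkl","rb"))
f=210/np.tan(np.radians(c["vertical_fov"]/2))
print(f, "depth of rim", f*.049/113)
for z in (.203,.208,.213): print(z,atz("wrist",283,301,z,c), atz("wrist",282,243,z-.055,c))
print("ped",atz("wrist",288,190,.048,c),atz("wrist",251,190,.048,c),atz("wrist",325,190,.048,c))
```

```text
332.21090807348867 depth of rim 0.1440560574831942
0.203 [0.50398055 0.25931988 0.203     ] [0.50121369 0.25892212 0.148     ]
0.208 [0.50066748 0.25929489 0.208     ] [0.49900084 0.25891601 0.153     ]
0.213 [0.49735441 0.25926991 0.213     ] [0.496788   0.25890989 0.158     ]
ped [0.49560635 0.26416418 0.048     ] [0.4956412  0.23218759 0.048     ] [0.4955715  0.29613956 0.048     ]
```

Run:
```python
from h import *
import pickle
im,c,sd=pickle.load(open("pics/w2.pkl","rb"))
print([(v,im[v,275:301,:].mean(0).astype(int).tolist()) for v in range(146,226,3)])
cc=im[150:235,240:340].astype(int)
m=(cc[...,0]-cc[...,2]>60)
for r in range(0,85,5):
    x=np.where(m[r])[0]; print(r+150, (x.min()+240,x.max()+240) if len(x) else None)
for n in("wrist",):
  for p in([.507,.26,.048],[.477,.26,.048],[.507,.23,.048],[.507,.29,.048],[.507,.26,0],[.475,.26,0]): print(p,np.round(proj(n,p,c),1))
```

```text
[(146, [101, 80, 70]), (149, [104, 82, 70]), (152, [141, 101, 72]), (155, [250, 207, 116]), (158, [255, 229, 129]), (161, [255, 229, 130]), (164, [254, 219, 122]), (167, [246, 183, 102]), (170, [254, 231, 131]), (173, [255, 236, 135]), (176, [255, 234, 133]), (179, [255, 232, 136]), (182, [255, 232, 146]), (185, [255, 233, 145]), (188, [255, 237, 153]), (191, [254, 239, 163]), (194, [254, 241, 175]), (197, [255, 254, 196]), (200, [255, 255, 199]), (203, [255, 255, 201]), (206, [255, 255, 200]), (209, [255, 255, 195]), (212, [255, 255, 192]), (215, [255, 253, 192]), (218, [199, 227, 235]), (221, [187, 237, 253]), (224, [171, 221, 247])]
150 None
155 (np.int64(271), np.int64(303))
160 (np.int64(263), np.int64(311))
165 (np.int64(259), np.int64(316))
170 (np.int64(255), np.int64(319))
175 (np.int64(253), np.int64(321))
180 (np.int64(251), np.int64(323))
185 (np.int64(251), np.int64(324))
190 (np.int64(251), np.int64(324))
195 (np.int64(251), np.int64(323))
200 (np.int64(253), np.int64(323))
205 (np.int64(254), np.int64(322))
210 (np.int64(255), np.int64(321))
215 (np.int64(257), np.int64(319))
220 (np.int64(260), np.int64(315))
225 (np.int64(308), np.int64(310))
230 None
[0.507, 0.26, 0.048] [283.1 202.6]
[0.477, 0.26, 0.048] [283.2 168.7]
[0.507, 0.23, 0.048] [248.9 202.6]
[0.507, 0.29, 0.048] [317.4 202.6]
[0.507, 0.26, 0] [283.  188.8]
[0.475, 0.26, 0] [283.  157.2]
```

arm_command([
  [0,0,0,-0.01,0.006,0.03,1],
  [0,0,0,0,0,0.06,1],
  [0,0,0,0,0,0.06,1],
  [0,0,0,0,0,0.03,1],
  [0,0,0,0,0,0.015,1],
  [0,0,0,0,0,0.005,1],
  [0,0,0,0,0,0,1],
  [0,0,0,0,0,0,1],
])

```text
time_s: 7.45
ee_pos: [0.5105, 0.2615, 0.0843]
tool_rot: [[-1.0, -0.0, 0.002], [-0.0, 1.0, 0.001], [-0.002, 0.001, -1.0]]
force: [0.5, -0.2, -0.9]
width: 0.54
grasp_force: 26.1
```

arm_command([
  [0,0,0,0,0,0.004,1],
  [0,0,0,0,0,0.003,1],
  [0,0,0,0,0,0.003,1],
  [0,0,0,0,0,0,1],
  [0,0,0,0,0,0,1],
  [0,0,0,0,0,0,1],
  [0,0,0,0,0,0,1],
  [0,0,0,0,0,0,1],
])

```text
time_s: 8.25
ee_pos: [0.5097, 0.261, 0.0783]
tool_rot: [[-1.0, -0.0, 0.0], [-0.0, 1.0, -0.0], [-0.0, -0.0, -1.0]]
force: [-0.1, 0.4, -1.1]
width: 0.535
grasp_force: 26.1
```

arm_command([
  [0,0,0,0,0,0.002,1],
  [0,0,0,0,0,0.002,1],
  [0,0,0,0,0,0,1],
  [0,0,0,0,0,0,1],
  [0,0,0,0,0,0,1],
  [0,0,0,0,0,0,1],
  [0,0,0,0,0,0,1],
  [0,0,0,0,0,0,1],
])

```text
time_s: 9.05
ee_pos: [0.51, 0.2611, 0.0782]
tool_rot: [[-1.0, -0.0, 0.002], [-0.0, 1.0, 0.001], [-0.002, 0.001, -1.0]]
force: [-3.0, -1.3, 8.8]
width: 0.535
grasp_force: 26.5
```

arm_command([
  [0,0,0,0,0,0,0.1],
  [0,0,0,0,0,0,-0.3],
  [0,0,0,0,0,0,-0.6],
  [0,0,0,0,0,0,-1],
  [0,0,0,0,0,0,-1],
  [0,0,0,0,0,0,-1],
  [0,0,0,0,0,0,-1],
  [0,0,0,0,0,0,-1],
])

```text
time_s: 9.85
ee_pos: [0.5096, 0.261, 0.0762]
tool_rot: [[-1.0, -0.0, -0.0], [-0.0, 1.0, -0.0], [0.0, -0.0, -1.0]]
force: [-0.1, -0.7, -0.4]
width: 1.004
grasp_force: 0.0
```

arm_command([
  [0,0,0,0,0,-0.03,-1],
  [0,0,0,0,0,-0.06,-1],
  [0,0,0,0,0,-0.09,-1],
  [0,0,0,0,0,-0.08,-1],
  [0,0,0,0,0,-0.06,-1],
  [0,0,0,0,0,0,-1],
  [0,0,0,0,0,0,-1],
  [0,0,0,0,0,0,-1],
])

```text
time_s: 10.65
ee_pos: [0.5088, 0.2606, 0.2348]
tool_rot: [[-1.0, -0.0, -0.002], [-0.0, 1.0, -0.001], [0.002, -0.001, -1.0]]
force: [0.4, -0.7, -1.0]
width: 1.002
grasp_force: 0.0
```

Run:
```python
from h import *
import pickle
s=robot.get_state();c=eyes.get_calibration("wrist");im=eyes.read_camera("wrist");sd=eyes.read_camera("side")
print(s["ee_pos"],s["width"]); pickle.dump((im,c,sd),open("pics/w3.pkl","wb"))
a=cv2.resize(sd[130:230,190:290,::-1],(300,300),interpolation=cv2.INTER_CUBIC)
cv2.imwrite("pics/w3.png",np.hstack([cv2.resize(a,(240,420))[:0+420]*1,im[:,:,::-1]]))
```

```text
[0.50884933 0.26059821 0.23476328] 1.0015957682443934
```

View pics/w3.png

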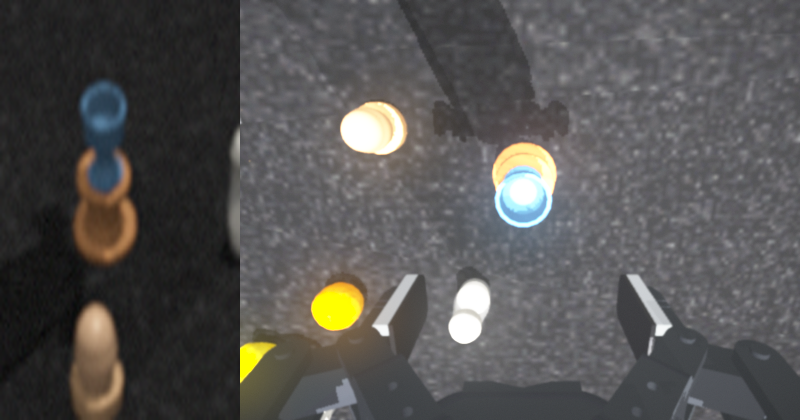

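The cup stands upright on the pedestal, rim at wrist (283,198). The egg ring is centred at about wrist (139,128).

Run:
```python
from h import *
import pickle
im,c,sd=pickle.load(open("pics/w3.pkl","rb"))
print("rim",atz("wrist",283,198,.103,c))
print("ringR",atz("wrist",167,128,.016,c),"ringTop",atz("wrist",139,101,.016,c),"ringBot",atz("wrist",139,154,.016,c))
# project predicted ring/egg & pedestal
for p in([.454,.104,.016],[.454,.104,.067],[.4575,.109,.038],[.507,.261,.048],[.477,.261,.048],[.507,.231,.048],[.507,.291,.048]):
    print(p,np.round(proj("wrist",p,c),1),np.round(proj("side",p),1))
g=im.astype(int)
print([(v,g[v,270:296].mean(0).astype(int).tolist()) for v in range(138,168,2)])
m=(g.sum(2)>420)
for v in range(98,160,4):
    x=np.where(m[v,90:185])[0]; print(v,(x.min()+90,x.max()+90) if len(x) else None)
```

```text
rim [0.50548863 0.2627033  0.103     ]
ringR [0.45356976 0.1398044  0.016     ] ringTop [0.42645353 0.11371619 0.016     ] ringBot [0.48109434 0.10646971 0.016     ]
[0.454, 0.104, 0.016] [133.3 128.4] [229.3 219.8]
[0.454, 0.104, 0.067] [109.5 132.6] [228.4 204.6]
[0.4575, 0.109, 0.038] [129.4 133.6] [229.8 211.8]
[0.507, 0.261, 0.048] [281.2 184.5] [232.6 171.2]
[0.477, 0.261, 0.048] [281.2 155. ] [222.1 173.2]
[0.507, 0.231, 0.048] [251.7 184.5] [235.5 177.4]
[0.507, 0.291, 0.048] [310.7 184.6] [229.8 165.1]
[(138, [108, 100, 103]), (140, [104, 96, 99]), (142, [140, 111, 99]), (144, [235, 191, 124]), (146, [254, 232, 144]), (148, [255, 238, 151]), (150, [255, 237, 152]), (152, [254, 228, 145]), (154, [253, 215, 138]), (156, [254, 235, 153]), (158, [255, 242, 160]), (160, [255, 242, 161]), (162, [255, 240, 160]), (164, [255, 236, 162]), (166, [237, 231, 209])]
98 None
102 (np.int64(126), np.int64(143))
106 (np.int64(119), np.int64(152))
110 (np.int64(112), np.int64(157))
114 (np.int64(106), np.int64(161))
118 (np.int64(103), np.int64(163))
122 (np.int64(101), np.int64(165))
126 (np.int64(100), np.int64(166))
130 (np.int64(100), np.int64(166))
134 (np.int64(101), np.int64(166))
138 (np.int64(102), np.int64(165))
142 (np.int64(104), np.int64(163))
146 (np.int64(108), np.int64(160))
150 (np.int64(114), np.int64(155))
154 (np.int64(135), np.int64(146))
158 None
```

arm_command([
  [0,0,0,0.02,-0.06,0,-1],
  [0,0,0,0.02,-0.08,0,-1],
  [0,0,0,0.03,-0.08,0,-1],
  [0,0,0,0.03,-0.08,0,-1],
  [0,0,0,0,0,0,-1],
  [0,0,0,0,0,0,-1],
  [0,0,0,0,0,0,-1],
  [0,0,0,0,0,0,-1],
])

```text
time_s: 11.55
ee_pos: [0.46, 0.1119, 0.2359]
tool_rot: [[-1.0, -0.002, -0.0], [-0.002, 1.0, 0.0], [0.0, 0.0, -1.0]]
force: [0.4, -0.1, -0.0]
width: 0.996
grasp_force: 0.0
```

Run:
```python
from h import *
import pickle
s=robot.get_state();c=eyes.get_calibration("wrist");im=eyes.read_camera("wrist")
print(s["ee_pos"]); pickle.dump((im,c),open("pics/w4.pkl","wb"))
for p in ([.454,.110,.016],[.454,.110,.067]): print(np.round(proj("wrist",p,c),1))
u,v=map(int,proj("wrist",[.454,.110,.016],c)); print(u-60,v-60)
cv2.imwrite("pics/w4.png",np.hstack([cv2.resize(im[v-60:v+60,u-60:u+60,::-1],(480,480),interpolation=cv2.INTER_CUBIC)]))
```

```text
[0.46000768 0.11192267 0.23589451]
[278.9 173.4]
[278.5 184.4]
218 113
```

View pics/w4.png

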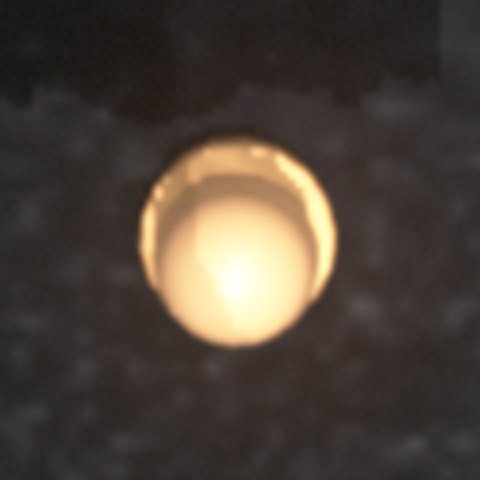

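The ring is centred at wrist (277.5,171.7) and the egg at (277.5,180.7).

Run:
```python
from h import *
import pickle
im,c=pickle.load(open("pics/w4.pkl","rb"))
print(atz("wrist",277.5,171.7,.016,c),atz("wrist",277.5,180.7,.040,c))
im,c=pickle.load(open("pics/w1.pkl","rb"))
# tray corners seen earlier: right part cut; tray left edge
for u,v in((418,109),(415,178)): print("trayL rim",atz("wrist",u,v,.026,c))
```

```text
[0.45208987 0.10841187 0.016     ] [0.45667909 0.10870121 0.04      ]
trayL rim [ 0.39729778 -0.17469361  0.026     ]
trayL rim [ 0.45047278 -0.17043165  0.026     ]
```

arm_command([
  [0,0,0,0.012,-0.06,0,-1],
  [0,0,0,0.014,-0.08,0,-1],
  [0,0,0,0.014,-0.08,0,-1],
  [0,0,0,0.014,-0.08,0,-1],
  [0,0,0,0.014,-0.08,0,-1],
  [0,0,0,0.004,-0.066,0,-1],
  [0,0,0,0,0,0,-1],
  [0,0,0,0,0,0,-1],
])

```text
time_s: 12.4
ee_pos: [0.4241, -0.112, 0.2361]
tool_rot: [[-1.0, 0.001, -0.0], [0.001, 1.0, 0.001], [0.0, 0.001, -1.0]]
force: [-0.4, 0.4, 0.5]
width: 0.998
grasp_force: 0.0
```

Run:
```python
from h import *
import pickle
s=robot.get_state();c=eyes.get_calibration("wrist");im=eyes.read_camera("wrist")
print(s["ee_pos"]); pickle.dump((im,c),open("pics/w5.pkl","wb"))
for p in ([.424,-.11,.026],[.424,-.11,.12],[.424,-.11,.083]): print(np.round(proj("wrist",p,c),1))
u0,v0=180,100
cv2.imwrite("pics/w5.png",cv2.resize(im[v0:v0+150,u0:u0+200,::-1],(800,600),interpolation=cv2.INTER_CUBIC))
```

```text
[ 0.42406296 -0.11198326  0.23607985]
[282.3 180.6]
[282.6 206.9]
[282.5 194.7]
```

View pics/w5.png

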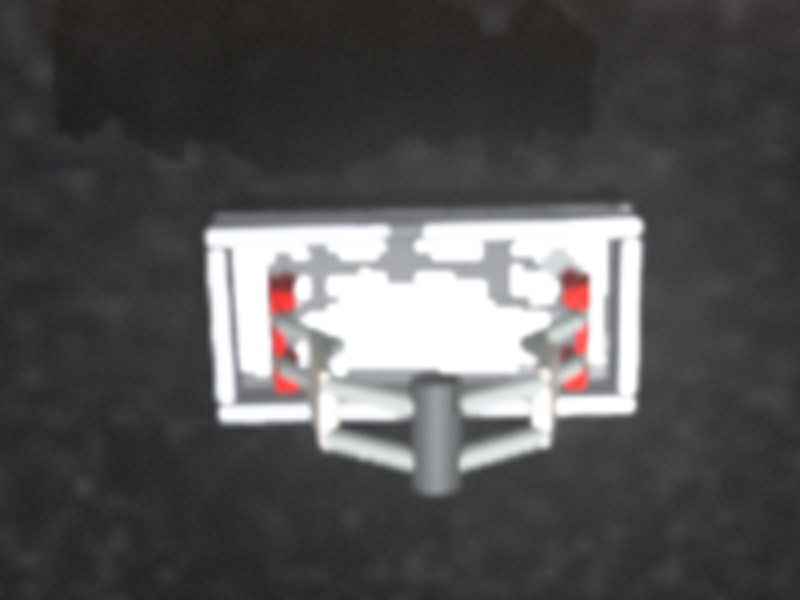

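The tray rim is centred at wrist (286.5,180) and the tongs' pivot pin at (289,209). That puts the tongs at about (0.425, -0.107).

arm_command([
  [0,0,0,-0.002,0.01,0.03,-1],
  [0,0,0,0,0,0.08,-1],
  [0,0,0,0,0,0.08,-1],
  [0,0,0,0,0,0.06,-1],
  [0,0,0,0,0,0.05,-1],
  [0,0,0,0,0,0.03,-1],
  [0,0,0,0,0,0.015,-1],
  [0,0,0,0,0,0,-1],
], force=20)

```text
time_s: 13.25
ee_pos: [0.4244, -0.1057, 0.063]
tool_rot: [[-1.0, -0.003, -0.002], [-0.003, 1.0, 0.001], [0.002, 0.001, -1.0]]
force: [-0.1, 0.4, 0.4]
width: 1.001
grasp_force: 0.0
```

arm_command([
  [0,0,0,0,0,0.005,-1],
  [0,0,0,0,0,0,-0.6],
  [0,0,0,0,0,0,-0.4],
  [0,0,0,0,0,0,-0.35],
  [0,0,0,0,0,0,-0.3],
  [0,0,0,0,0,0,-0.27],
  [0,0,0,0,0,0,-0.27],
  [0,0,0,0,0,0,-0.27],
], force=20)

```text
time_s: 14.05
ee_pos: [0.4266, -0.1078, 0.0634]
tool_rot: [[-1.0, 0.0, 0.004], [0.0, 1.0, -0.002], [-0.004, -0.002, -1.0]]
force: [-0.6, 0.3, 9.8]
width: 0.635
grasp_force: 6.2
```

arm_command([
  [0,0,0,0,0,-0.01,-0.27],
  [0,0,0,0,0,-0.02,-0.27],
  [0,0,0,0,0,-0.03,-0.27],
  [0,0,0,0,0,-0.04,-0.27],
  [0,0,0,0,0,-0.04,-0.27],
  [0,0,0,0,0,-0.04,-0.27],
  [0,0,0,0,0,-0.02,-0.27],
  [0,0,0,0,0,0,-0.27],
])

```text
time_s: 14.85
ee_pos: [0.4258, -0.1073, 0.1629]
tool_rot: [[-1.0, -0.0, 0.003], [-0.0, 1.0, -0.001], [-0.003, -0.001, -1.0]]
force: [-0.0, -0.4, -1.0]
width: 0.636
grasp_force: 4.2
```

Run:
```python
from h import *
import pickle
s=robot.get_state();c=eyes.get_calibration("wrist");im=eyes.read_camera("wrist");sd=eyes.read_camera("side")
print(s["ee_pos"],s["width"],s["grasp_force"],s["force"]); pickle.dump((im,c,sd),open("pics/w6.pkl","wb"))
x,y=map(int,proj("side",[.4255,-.106,.12])); print(x-50,y-70)
a=cv2.resize(sd[y-70:y+70,x-50:x+50,::-1],(300,420),interpolation=cv2.INTER_CUBIC)
cv2.imwrite("pics/w6.png",np.hstack([a,im[:,30:530,::-1]]))
```

```text
[ 0.42584045 -0.10734577  0.16291475] 0.6364949760052411 4.209138946607709 [-0.03983671 -0.38627176 -0.95633758]
189 178
```

View pics/w6.png

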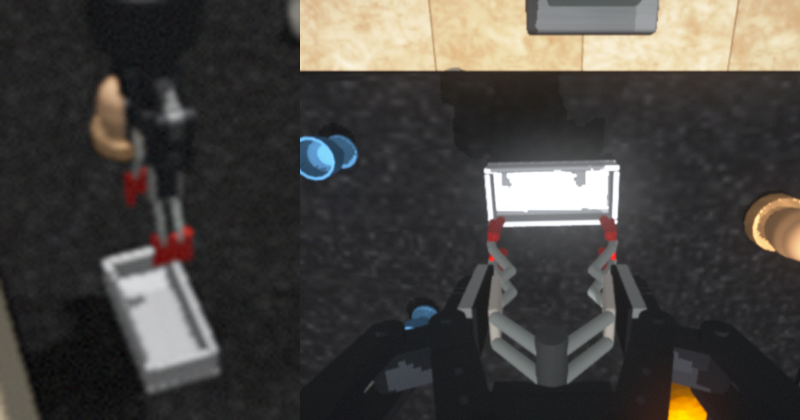

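The tongs are held upright and clear of the tray. The jaws are at wrist u 227 and 339, mid 283, and the pivot is at 282.

Run:
```python
from h import *
import pickle
im,c,sd=pickle.load(open("pics/w6.pkl","rb"))
g=im.astype(int); m=(g[...,0]>110)&(g[...,1]<80)&(g[...,2]<80)
for a,b in((200,260),(310,370)):
    y,x=np.where(m[190:290,a:b]); print(x.min()+a,x.max()+a,y.min()+190,y.max()+190, np.percentile(y,[2,98])+190)
T=[.4258,-.1073]
for dx in(-.014,.014):
  for dz in(0,.03): print(dx,dz,np.round(proj("wrist",[T[0]+dx,T[1]+.0395,.1045+dz],c),1),np.round(proj("wrist",[T[0]+dx,T[1]-.0395,.1045+dz],c),1))
```

```text
218 236 217 270 [218. 267.]
329 346 217 268 [218. 258.]
-0.014 0 [341.8 213.2] [218.2 212.9]
-0.014 0.03 [351.  230.7] [208.4 230.4]
0.014 0 [339.3 252.9] [220.7 252.7]
0.014 0.03 [347.7 275.5] [211.7 275.3]
```

arm_command([
  [0,0,0,-0.005,0.02,0,-0.27],
  [0,0,0,-0.01,0.05,0,-0.27],
  [0,0,0,-0.01,0.07,0,-0.27],
  [0,0,0,-0.01,0.08,0,-0.27],
  [0,0,0,-0.01,0.08,0,-0.27],
  [0,0,0,-0.008,0.07,0,-0.27],
  [0,0,0,0,0.04,0,-0.27],
  [0,0,0,0,0.018,0,-0.27],
])

```text
time_s: 15.75
ee_pos: [0.4503, 0.1093, 0.1602]
tool_rot: [[-1.0, -0.004, -0.002], [-0.004, 1.0, -0.0], [0.002, -0.0, -1.0]]
force: [-0.3, -1.0, -1.0]
width: 0.637
grasp_force: 4.2
```

arm_command([
  [0,0,0,0,0,0,-0.27],
  [0,0,0,0,0,0,-0.27],
  [0,0,0,0,0,0,-0.27],
  [0,0,0,0,0,0,-0.27],
  [0,0,0,0,0,0,-0.27],
  [0,0,0,0,0,0,-0.27],
  [0,0,0,0,0,0,-0.27],
  [0,0,0,0,0,0,-0.27],
])

```text
time_s: 16.55
ee_pos: [0.4512, 0.1068, 0.1614]
tool_rot: [[-1.0, -0.0, 0.0], [-0.0, 1.0, 0.0], [-0.0, 0.0, -1.0]]
force: [-0.7, 1.3, -1.4]
width: 0.634
grasp_force: 4.2
```

Run:
```python
from h import *
import pickle
s=robot.get_state();c=eyes.get_calibration("wrist");im=eyes.read_camera("wrist");sd=eyes.read_camera("side")
print(s["ee_pos"],s["width"],s["grasp_force"],s["force"]); pickle.dump((im,c,sd),open("pics/w7.pkl","wb"))
a=cv2.resize(sd[120:260,180:280,::-1],(300,420),interpolation=cv2.INTER_CUBIC)
cv2.imwrite("pics/w7.png",np.hstack([a,cv2.resize(im[130:340,155:405,::-1],(500,420),interpolation=cv2.INTER_CUBIC)]))
```

```text
[0.45124262 0.10684664 0.16136553] 0.6336948072016174 4.2103391722776 [-0.68434924  1.31907698 -1.40472081]
```

View pics/w7.png

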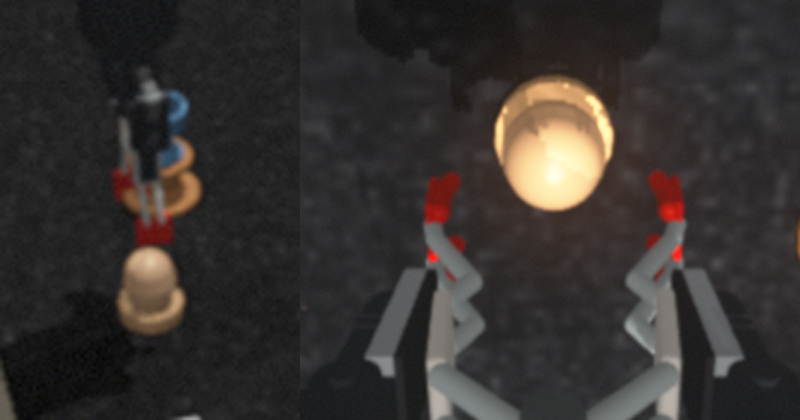

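Run:
```python
from h import *
import pickle
im,c,sd=pickle.load(open("pics/w7.pkl","rb"))
u=lambda a:155+(a-300)/2
print("egg",atz("wrist",u(554),130+156/2,.040,c),"ring",atz("wrist",u(554),130+(75+59)/2,.016,c))
g=im.astype(int); m=(g[...,0]>110)&(g[...,1]<80)&(g[...,2]<80)
y,x=np.where(m[190:280,200:360]); print(y.min()+190,y.max()+190,x.min()+200,x.max()+200)
for x in(.4372,.4392,.4412): print(np.round(proj("wrist",[x,.107,.103],c),1))
```

```text
egg [0.45387936 0.10827863 0.04      ] ring [0.45119401 0.10828848 0.016     ]
216 270 218 346
[280.1 213.4]
[280.1 216.3]
[280.1 219.3]
```

Jaws and egg agree to about 1 mm (x 0.453, y centred). Descending.

arm_command([
  [0,0,0,0,0,0.01,-0.27],
  [0,0,0,0,0,0.03,-0.27],
  [0,0,0,0,0,0.04,-0.27],
  [0,0,0,0,0,0.04,-0.27],
  [0,0,0,0,0,0.03,-0.27],
  [0,0,0,0,0,0.008,-0.27],
  [0,0,0,0,0,0,-0.27],
  [0,0,0,0,0,0,-0.27],
])

```text
time_s: 17.45
ee_pos: [0.4517, 0.1071, 0.0829]
tool_rot: [[-1.0, -0.0, 0.001], [-0.0, 1.0, 0.0], [-0.001, 0.0, -1.0]]
force: [0.2, -0.6, -1.0]
width: 0.631
grasp_force: 4.2
```

arm_command([
  [0,0,0,0,0,0.002,-0.22],
  [0,0,0,0,0,0,-0.17],
  [0,0,0,0,0,0,-0.12],
  [0,0,0,0,0,0,-0.07],
  [0,0,0,0,0,0,-0.03],
  [0,0,0,0,0,0,0.02],
  [0,0,0,0,0,0,0.1],
  [0,0,0,0,0,0,0.3],
], force=30)

```text
time_s: 18.25
ee_pos: [0.4516, 0.1068, 0.0815]
tool_rot: [[-1.0, -0.0, 0.001], [-0.0, 1.0, -0.0], [-0.001, -0.0, -1.0]]
force: [1.8, -0.6, 0.3]
width: 0.514
grasp_force: 30.5
```

arm_command([
  [0,0,0,0,0,0,1],
  [0,0,0,0,0,0,1],
  [0,0,0,0,0,0,1],
  [0,0,0,0,0,0,1],
  [0,0,0,0,0,0,1],
  [0,0,0,0,0,0,1],
  [0,0,0,0,0,0,1],
  [0,0,0,0,0,0,1],
])

```text
time_s: 19.05
ee_pos: [0.4514, 0.1069, 0.0814]
tool_rot: [[-1.0, -0.0, 0.001], [-0.0, 1.0, -0.0], [-0.001, -0.0, -1.0]]
force: [1.8, -1.9, 0.8]
width: 0.516
grasp_force: 30.5
```

arm_command([
  [0,0,0,0,0,-0.005,1],
  [0,0,0,0,0,-0.015,1],
  [0,0,0,0,0,-0.03,1],
  [0,0,0,0,0,-0.05,1],
  [0,0,0,0,0,-0.06,1],
  [0,0,0,0,0,-0.06,1],
  [0,0,0,0,0,-0.04,1],
  [0,0,0,0,0,-0.01,1],
])

```text
time_s: 19.85
ee_pos: [0.4518, 0.1077, 0.2189]
tool_rot: [[-1.0, -0.001, 0.003], [-0.001, 1.0, 0.002], [-0.003, 0.002, -1.0]]
force: [0.5, -0.9, -1.9]
width: 0.513
grasp_force: 30.9
```

Run:
```python
from h import *
import pickle
s=robot.get_state();c=eyes.get_calibration("wrist");im=eyes.read_camera("wrist");sd=eyes.read_camera("side")
print(s["ee_pos"],s["width"],s["grasp_force"],s["force"]); pickle.dump((im,c,sd),open("pics/w8.pkl","wb"))
a=cv2.resize(sd[100:240,180:280,::-1],(300,420),interpolation=cv2.INTER_CUBIC)
cv2.imwrite("pics/w8.png",np.hstack([a,im[:,30:530,::-1]]))
```

```text
[0.45177065 0.10766335 0.21885914] 0.512978205428295 30.850337147712708 [ 0.45142691 -0.90800938 -1.93151062]
```

View pics/w8.png

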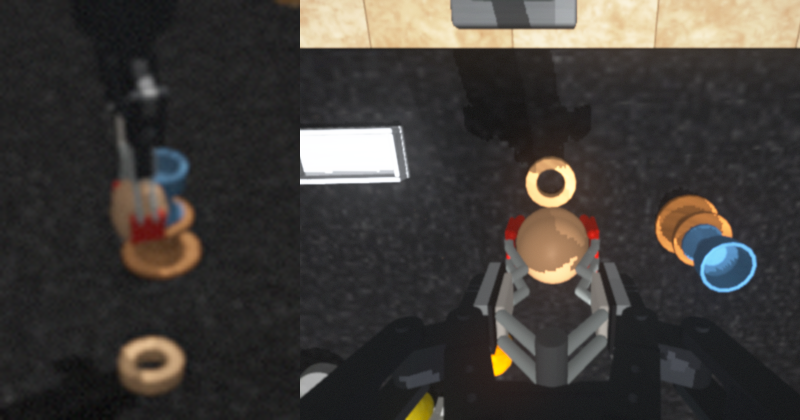

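arm_command([
  [0,0,0,-0.004,0.01,0,1],
  [0,0,0,-0.01,0.03,0,1],
  [0,0,0,-0.018,0.05,0,1],
  [0,0,0,-0.02,0.06,0,1],
  [0,0,0,-0.02,0.06,0,1],
  [0,0,0,-0.016,0.05,0,1],
  [0,0,0,-0.011,0.03,0,1],
  [0,0,0,-0.005,0.016,0,1],
])

```text
time_s: 20.75
ee_pos: [0.5028, 0.2624, 0.2143]
tool_rot: [[-1.0, -0.003, -0.003], [-0.003, 1.0, -0.001], [0.003, -0.001, -1.0]]
force: [-1.4, 0.1, -1.5]
width: 0.514
grasp_force: 31.0
```

arm_command([
  [0,0,0,0,0,0,1],
  [0,0,0,0,0,0,1],
  [0,0,0,0,0,0,1],
  [0,0,0,0,0,0,1],
  [0,0,0,0,0,0,1],
  [0,0,0,0,0,0,1],
  [0,0,0,0,0,0,1],
  [0,0,0,0,0,0,1],
])

```text
time_s: 21.55
ee_pos: [0.5032, 0.2599, 0.2164]
tool_rot: [[-1.0, -0.0, 0.0], [-0.0, 1.0, 0.0], [-0.0, 0.0, -1.0]]
force: [0.4, -0.8, -2.4]
width: 0.512
grasp_force: 31.0
```

Run:
```python
from h import *
s=robot.get_state();c=eyes.get_calibration("wrist");im=eyes.read_camera("wrist");sd=eyes.read_camera("side")
print(s["ee_pos"],s["width"],s["grasp_force"],s["force"],s["joint_velocities"])
def blob(n,im,lo,hi,box):
    h=cv2.cvtColor(im,cv2.COLOR_RGB2HSV); m=cv2.inRange(h,lo,hi); x0,y0,x1,y1=box
    y,x=np.where(m[y0:y1,x0:x1]); print(n,len(x),x.min()+x0,x.max()+x0,y.min()+y0,y.max()+y0)
for n,i,b in(("side",sd,(190,110,280,220)),("wrist",im,(180,60,400,320))):
    blob(n+" blue",i,(98,90,40),(118,255,255),b); blob(n+" red",i,(0,180,60),(4,255,255),b)
print("expect cup rim", np.round(proj("side",[.5055,.261,.103]),1),np.round(proj("wrist",[.5055,.2627,.103],c),1), "foot",np.round(proj("side",[.5055,.261,.048]),1))
print("expect egg",np.round(proj("side",[.5055,.261,.175]),1),np.round(proj("wrist",[.5055,.2627,.175],c),1))
```

```text
[0.50315895 0.25988082 0.21641036] 0.5118989302721406 30.964211225509644 [ 0.38113977 -0.7540171  -2.39174639] [ 0.05089984  0.11123732  0.13814254  0.15358338  0.04047985 -0.05847707]
side blue 334 224 242 149 174
side red 42 229 237 137 142
wrist blue 702 254 308 177 215
wrist red 383 236 327 217 255
expect cup rim [231.2 154.9] [283.7 210.6] foot [232.1 171.3]
expect egg [230.1 132.1] [284.4 247.9]
```

```bash
python3 -c "
from rig import order
print(order.job_done())"
```

```text
the job is handed in; nothing more can be done
None
```

The job is handed in with the egg held in the tongs over the egg cup on the pedestal: measurements showed it centred to within a few millimetres and about 40 mm clear of the rim, the verdict did not come back, and I viewed 11 pictures, one over the limit of 10.

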